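# Press the storage tub's lid shut, clip by clip

## Task

The round dark grey storage tub with the birds packed in it has its white lid lying loose on the tub's three spring clips. With the fingertips, press down on the lid's white rim at one clip after another, until each has clicked over the lid's edge and the lid sits flush all round, then take the hand away. Press only on the white rim, not on the clear window, do not lift the lid, and leave the other things on the table as they stand.

Things in the scene. Friction and masses are not known exactly. Their poses are not given: they have to be found in the camera images.
- tub: Round dark grey plastic tub, 137 mm wide, 60 mm high, fixed to the table, birds inside. Origin: centre of its underside, z up. Three spring clips (a, b, c) stand round it at 0, 120, 240 degrees from its x axis, 20 mm wide, tops 77 mm above the table: tongues with a release tab out to 90 mm from the axis and a nose pointing inward, which must snap over the lid's flange.
- lid: Loose rigid white lid, flange 144 mm wide, raised flat press rim from 47 to 67 mm off its axis, its top 18 mm above the flange's underside. Origin: centre of that underside, z up. Starts level on the clips, origin about 70 mm above the table; fully home 60 mm (rim top 78 mm). Tilts as one side is pressed; with two clips in, those sides stand 2 mm proud and the third's rim is at 85 mm.
- lid_window: The clear round window in the middle of the lid, 95 mm across, its upper face 6 mm below the top of the white rim. Not to be pressed. Its origin is that of the lid.
- rim_a (a point): Point on top of the lid's white rim beside clip a (0 degrees round the tub), 57 mm from the lid's axis, mid-width of the 20 mm rim: the place to press for clip a. About 88 mm above the table at the start. A straight push down of 8 to 14 N makes the clip snap after 8 to 10 mm of travel; then the lid bears on the tub. Shut fingertips fit here and clear the clip.
- clip_a (a joint): Outward bending of spring clip a, rad: 0 upright at rest, about 0.09 as the flange passes its nose, back to near 0 once the lid is fully home. A hard push well away from the clips can spring one out again.
- rim_b (a point): Point on top of the lid's white rim beside clip b (120 degrees round the tub), 57 mm from the lid's axis, mid-width of the 20 mm rim: the place to press for clip b. About 88 mm above the table at the start. A straight push down of 8 to 14 N makes the clip snap after 8 to 10 mm of travel; then the lid bears on the tub. Shut fingertips fit here and clear the clip.
- clip_b (a joint): Outward bending of spring clip b, rad: 0 upright at rest, about 0.09 as the flange passes its nose, back to near 0 once the lid is fully home. A hard push well away from the clips can spring one out again.
- rim_c (a point): Point on top of the lid's white rim beside clip c (240 degrees round the tub), 57 mm from the lid's axis, mid-width of the 20 mm rim: the place to press for clip c. About 88 mm above the table at the start. A straight push down of 8 to 14 N makes the clip snap after 8 to 10 mm of travel; then the lid bears on the tub. Shut fingertips fit here and clear the clip.
- clip_c (a joint): Outward bending of spring clip c, rad: 0 upright at rest, about 0.09 as the flange passes its nose, back to near 0 once the lid is fully home. A hard push well away from the clips can spring one out again.
- notebook: Bystander, to be left where it stands: dark hard-cover notebook lying flat, 141 x 90 x 17 mm. Origin: centre of its underside.
- tape_roll: Bystander, to be left where it stands: roll of brown packing tape lying flat, 93 mm across, 48 mm high. Origin: centre of its underside.
- candle: Bystander, to be left where it stands: striped candle jar, 61 mm across, 60 mm high. Origin: centre of its underside.
- bird: Bystander, to be left where it stands: blue-grey bird ornament standing loose on the table, 36 x 64 x 45 mm. Origin: centre of its underside.
- speckled_pot: Bystander, to be left where it stands: small speckled pinch pot, 54 mm across, 38 mm high. Origin: centre of its underside.
- balm_tin: Bystander, to be left where it stands: low round lidded pot, 90 mm across, 32 mm high. Origin: centre of its underside.

How it is judged:
By the outcome, as a careful person would: the job done as asked, in the order asked, and still so for the second after the job is handed in, with the robot touching nothing.
It also fails if it takes over 42 s, if anything falls off the work surface, if the arm or the gripper's body presses on something with over 40 N, if the wrist force passes 120 N, or if a joint passes its speed limit or range.

## Robot

A 6-joint arm with a two-finger parallel gripper is mounted at the origin on a cart in front of the work surface, level with it; the furniture and walls round the work are solid. World frame = base frame: x ahead of the robot, y to its left, z up, the work surface at z = 0. Lengths are in mm, angles in rad, forces in N, time in s.
With the tool pointing down it reaches from about 275 to 750 mm from the base axis. Payload 10.2 kg.
Tool frame: the origin (TCP) lies between the finger pads; the fingertips stand 19 mm ahead of it and the grasp point (between the pads) is the TCP; z points along the fingers, y is the line along which they close (so a half turn about z gives the same grasp; the last joint's range is limited). The gripper opens to 85 mm and grips with 20 to 120 N. Pads are 22 mm wide; open, the fingers measure 114 mm over their backs; the gripper's body (76 mm by 85 mm) begins 54 mm behind the grasp point. The pads swing forward as they close: fully open they stand 13 mm farther back than shut.
Start: joints at [-1.484, 0.313, 1.498, -0, 1.331, -0.223], TCP at [160.043, -500.018, 250.294] pointing down, gripper open.
Joint ranges: [-2.94, 2.94], [-0.97, 2.17], [0.19, 2.56], [-1.23, 4.37], [0.02, 3.11], [-2.88, 2.88]. Speed limits (rad/s): [2.39, 2.39, 3.01, 3.14, 3.14, 3.14].

## Interface

Orientations are given as a unit quaternion [w, x, y, z].
In Python, from workcell import ctrl, vision gives the robot as it stands. The module is installed in compiled form; this text tells all that it offers.
- The arm moves only by the shell command python3 -m handwheel 'ROWS' [OPENING] [FORCE]. ROWS is a JSON object whose one key "steps" holds one flat list of numbers, 6 for each row, row after row: the shift along the world's x, y, z in mm, then the turn, a rotation vector about the world's x, y, z in rad. A call has 1 to 8 rows; each row shifts and turns the commanded pose from where the row before left it; what a row does not reach is not made up. A row lasts 1/8 s, in which the tool goes at most 62.5 mm and 10.7 degrees, less where a joint would pass 70% of its speed; a pose out of reach is approached as far as the arm can. A call with a gripper value outside its range is refused whole. OPENING is the closure, from 0 (fully open) to 1 (shut), set as the call begins (- or left out, the last holds). The fingers move at their own pace and stop on an object; FORCE is the grip in N (left out, the last holds). Time passes only in rows, so rows that do not move let the fingers close. It gives the time, the measured TCP pose, the force, the opening and the grip force at its end, in the units of the state.
- ctrl.sense(): the state, without advancing time (a new reading comes with each control period).
- vision.snapshot(name): name is "side" or "top" or "wrist"; returns the picture (384x512x3 uint8, blue, green, red); there is no depth.
- vision.camera_info(name): a dict with "camera_matrix" (3x3 intrinsics, pixels), "camera_from_world" (4x4, takes a point from world to camera coordinates). Camera axes: x right, y down, z forward; pixel columns grow to the right and rows downward; lengths in mm; the calibration is good to about 2 mm. A picture is of the moment at which its call begins: read the wrist's pose just before it. camera_info takes no time and is no camera call; for the wrist camera it gives the pose at the moment of the call.
- ctrl.close_job(): hands the job in; it is judged then, once.
The state is a dict: "time": time; "q": joint angles; "qvel": joint speeds; "tau": joint torques, N m; "ee_pos": TCP position; "eef_rot": TCP orientation; "force": force on the tool from outside, world axes, zero at the start; "wrist_torque": the same for the moment, N m; "opening": opening from 0.0 (shut) to 1.0 (fully open); "gripper_force": force on a finger pad.
Only numpy, scipy, OpenCV 4.12 (cv2) and the standard library are available. Lean on these libraries where they do the work, as an engineer would, in place of code of your own. Each camera call takes 0.05 s, during which the arm holds its last target. There are 200 camera calls.

## Working session

There is one attempt and no reset: what is moved stays moved. The work goes in short steps, Python scripts to look and compute and a shell command to move; the robot and the scene stay as the last step left them, time stands still between calls to the robot, and variables do not carry over. Pictures are saved under pics/ and viewed, at most 10 in all, crops included, and the job is handed in when it is done.

```bash
mkdir -p pics; python3 - <<'E'
from workcell import ctrl, vision
import cv2,numpy as np
for n in("top","side"):
    im=vision.snapshot(n); cv2.imwrite(f"pics/{n}0.png",im)
    c=vision.camera_info(n); print(n,np.round(c["camera_matrix"],1).tolist(),np.round(c["camera_from_world"],3).tolist())
s=ctrl.sense(); print(s)
E
```

```text
top [[348.9, 0.0, 254.1], [0.0, 348.9, 188.4], [0.0, 0.0, 1.0]] [[0.006, -1.0, 0.004, -17.623], [-0.995, -0.007, -0.097, 516.662], [0.097, -0.004, -0.995, 1160.358], [0.0, 0.0, 0.0, 1.0]]
side [[471.4, 0.0, 261.4], [0.0, 471.4, 195.9], [0.0, 0.0, 1.0]] [[0.997, -0.079, 0.011, -509.723], [-0.017, -0.345, -0.938, 87.36], [0.078, 0.935, -0.345, 1833.887], [0.0, 0.0, 0.0, 1.0]]
{'time': 0.1, 'q': array([-1.48439480e+00,  3.13393679e-01,  1.49835196e+00,  1.96604299e-05,
        1.33099088e+00, -2.23389333e-01]), 'qvel': array([ 1.25899437e-03, -2.60578103e-03, -2.20050837e-03, -1.27190583e-04,
       -8.13000424e-04,  8.59392540e-05]), 'tau': array([ 1.44277241e-03, -4.12903833e+01, -2.60145950e+01, -2.39129395e-04,
        2.99731793e-03,  1.66956045e-05]), 'ee_pos': array([ 160.0315013 , -499.80290871,  249.79592166]), 'eef_rot': array([-5.69937394e-04,  9.88027868e-01,  1.54274444e-01,  4.86684167e-05]), 'force': array([0.87312707, 0.63196787, 0.13512538]), 'wrist_torque': array([-0.00494465, -0.00680174,  0.04244852]), 'gripper_force': 0.0, 'opening': 1.001287556357712}
```

View pics/top0.png

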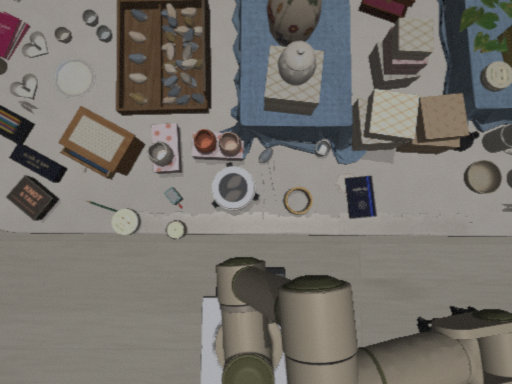

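View pics/side0.png

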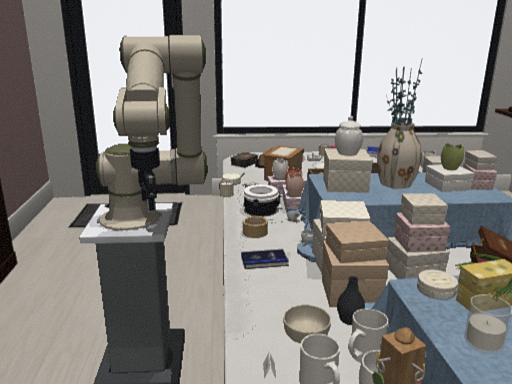

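The top view shows the white lid at about (234,188), with dark clips at its edge. The side view shows it at (261,193). Next I'll enlarge the lid and locate the ring and clips.

```bash
cat > h.py <<'E'
from workcell import ctrl, vision
import cv2,numpy as np
def ray(n,u,v,z,c=None):
    c=c or vision.camera_info(n); T=np.array(c["camera_from_world"]); R=T[:3,:3]; o=-R.T@T[:3,3]
    d=R.T@np.linalg.inv(c["camera_matrix"])@[u,v,1]
    return o+d*(z-o[2])/d[2]
E
python3 - <<'E'
from h import *
im=cv2.imread("pics/top0.png")
cv2.imwrite("pics/z.png",cv2.resize(im[120:250,150:320],None,fx=4.4,fy=4.4,interpolation=cv2.INTER_CUBIC))
hsv=cv2.cvtColor(im,cv2.COLOR_BGR2HSV)
print(hsv[187,205:265].tolist())
for p in((234,188),):print(ray("top",*p,88))
E
```

```text
[[15, 14, 150], [13, 15, 151], [19, 14, 149], [17, 15, 149], [26, 12, 148], [19, 14, 149], [20, 10, 157], [150, 2, 168], [120, 7, 177], [120, 9, 175], [108, 7, 177], [110, 13, 179], [120, 7, 176], [113, 7, 143], [105, 12, 83], [113, 14, 71], [100, 11, 67], [105, 14, 72], [0, 0, 71], [105, 8, 68], [90, 4, 65], [0, 13, 77], [12, 36, 91], [11, 23, 90], [18, 14, 93], [30, 11, 94], [23, 11, 94], [18, 14, 92], [23, 11, 92], [0, 3, 84], [0, 3, 80], [75, 7, 74], [90, 8, 68], [113, 15, 68], [105, 7, 70], [105, 8, 68], [105, 22, 70], [120, 7, 70], [120, 7, 70], [120, 7, 70], [105, 22, 71], [105, 7, 77], [120, 6, 132], [115, 9, 173], [111, 10, 178], [114, 7, 177], [120, 9, 175], [120, 9, 174], [120, 3, 153], [0, 2, 138], [30, 3, 153], [15, 10, 151], [21, 12, 149], [17, 12, 150], [17, 12, 150], [20, 15, 150], [23, 14, 150], [15, 17, 151], [17, 12, 151], [17, 12, 152]]
[511.48343694  50.62083564  88.        ]
```

View pics/z.png

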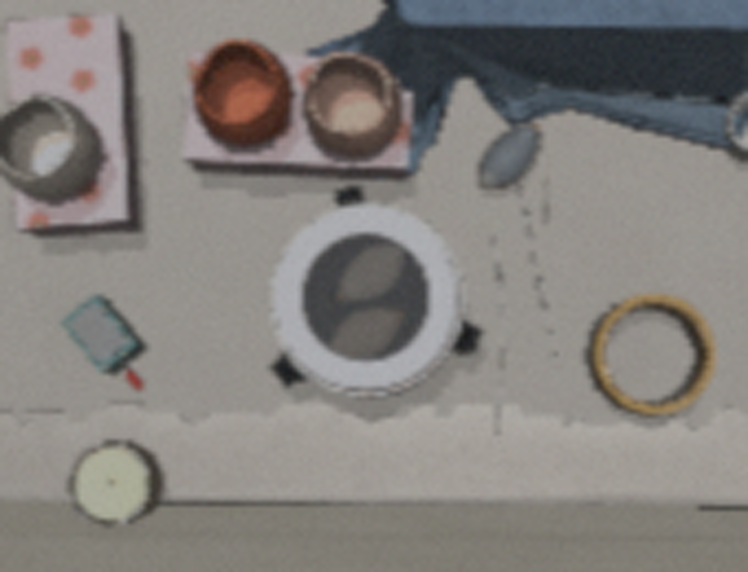

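The enlarged view shows the window centred at crop (366,297), with clips at (349,195), (465,338) and (288,371). Now I'll measure them by mask.

```bash
python3 - <<'E'
from h import *
im=cv2.imread("pics/top0.png"); g=cv2.cvtColor(im,cv2.COLOR_BGR2GRAY)
# window: dark inside ring
m=((g<125)*255).astype(np.uint8)
n,l,st,ce=cv2.connectedComponentsWithStats(m)
for i in range(1,n):
    x,y,w,h,a=st[i]
    if 205<ce[i][0]<265 and 155<ce[i][1]<220 and a>5: print(st[i],ce[i])
w=(l==l[187,222]).astype(np.uint8)
c=max(cv2.findContours(w,0,1)[0],key=cv2.contourArea)
(e,ax,_)=cv2.fitEllipse(c); print("win",e,ax,ray("top",*e,85))
C=ray("top",*e,85)
wm=((g>160)*255).astype(np.uint8); n2,l2,s2,c2=cv2.connectedComponentsWithStats(wm); i=l2[187,215]
c=max(cv2.findContours((l2==i).astype(np.uint8),0,1)[0],key=cv2.contourArea); e,ax,_=cv2.fitEllipse(c); print("rim",e,ax,ray("top",*e,80))
for u,v in((229.3,164.3),(255.7,196.8),(215.5,204.3)):
    P=ray("top",u,v,75); d=P-C; print(P.round(1),np.hypot(*d[:2]),np.degrees(np.arctan2(d[1],d[0])))
E
```

```text
[219 173  28  29 654] [232.61009174 187.12691131]
[231 192  29  23 101] [248.28712871 202.57425743]
[211 200  10   9  49] [215.16326531 204.24489796]
win (232.60215759277344, 187.12184143066406) (27.612504959106445, 28.327285766601562) [514.59310162  55.32463043  85.        ]
rim (232.38731384277344, 186.7166290283203) (40.13376235961914, 41.14317321777344) [516.41180035  56.32740377  80.        ]
[590.6  67.7  75. ] 77.04228243202698 9.207165723516203
[484.5 -19.5  75. ] 80.58703629978427 -111.89402942001648
[459.3 110.6  75. ] 78.15134077528467 135.0168090700698
```

```bash
python3 -m handwheel '{"steps":[25,40,0,0,0,0, 25,40,0,0,0,0, 25,40,0,0,0,0, 25,40,0,0,0,0, 25,40,0,0,0,0, 25,40,0,0,0,0, 25,40,0,0,0,0, 25,40,0,0,0,0]}' 1 40
python3 -m handwheel '{"steps":[25,40,0,0,0,0, 25,40,0,0,0,0, 25,40,0,0,0,0, 25,40,0,0,0,0, 25,40,0,0,0,0, 20,40,0,0,0,0, 0,0,0,0,0,0, 0,0,0,0,0,0]}'
python3 - <<'E'
from h import *
print(ctrl.sense()["eef_rot"])
c=vision.camera_info("wrist"); im=vision.snapshot("wrist"); cv2.imwrite("pics/w1.png",im); np.savez("w1.npz",K=c["camera_matrix"],T=c["camera_from_world"])
for z in (60,90,120,150,180): print(z,ray("top",229.5,141,z).round(),ray("side",295,170,z).round())
E
```

```text
time: 1.1
ee_pos: [360.5, -178.6, 250.2]
eef_rot: [-0.0, 0.988, 0.154, -0.0]
force: [1.0, -0.2, 0.8]
opening: 0.001
gripper_force: 0.0
time: 2.1
ee_pos: [504.7, 59.7, 250.0]
eef_rot: [0.0, 0.988, 0.154, -0.0]
force: [0.3, -0.2, 0.7]
opening: 0.0
gripper_force: 0.0
[ 6.56611916e-06  9.88017403e-01  1.54341923e-01 -4.26764612e-04]
60 [672.  69.  60.] [705. 415.  60.]
90 [665.  67.  90.] [690. 318.  90.]
120 [658.  65. 120.] [674. 221. 120.]
150 [651.  63. 150.] [659. 124. 150.]
180 [644.  61. 180.] [643.  27. 180.]
```

View pics/w1.png

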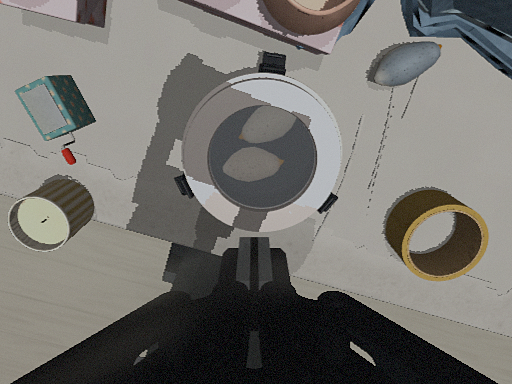

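The wrist view shows the window at (262,157), and the clips at about (272,62), (184,186) and (328,203).

```bash
python3 - <<'E'
from h import *
f=np.load("w1.npz"); c={"camera_matrix":f["K"],"camera_from_world":f["T"]}
T=f["T"]; print("cam",(-T[:3,:3].T@T[:3,3]).round())
im=cv2.imread("pics/w1.png"); g=cv2.GaussianBlur(cv2.cvtColor(im,cv2.COLOR_BGR2GRAY),(3,3),0)
# window edge: first strong dark->light radially
pts=[];out=[]
for t in np.radians(np.arange(0,360,4)):
    r=np.arange(42,68,.5); p=g[np.clip((157+r*np.sin(t)).round().astype(int),0,383),(262+r*np.cos(t)).round().astype(int)].astype(float)
    d=p[3:]-p[:-3]; k=d.argmax(); pts.append((262+r[k+1]*np.cos(t),157+r[k+1]*np.sin(t)))
e,ax,_=cv2.fitEllipseDirect(np.float32(pts)); print("win",e,ax)
for z in(82,88): 
    C=ray("",*e,z,c); print(C, ray("",e[0]+ax[0]/2,e[1],z,c)-C)
C=ray("",*e,86,c)
m=((cv2.cvtColor(im,cv2.COLOR_BGR2GRAY)<40)*255).astype(np.uint8)
n,l,st,ce=cv2.connectedComponentsWithStats(m)
Q=[]
for i in range(1,n):
    if st[i][4]>60 and st[i][4]<1500 and 30<ce[i][1]<225 and 150<ce[i][0]<350:
        P=ray("",*ce[i],72,c); d=P-C; Q.append(P); print(st[i],ce[i].round(1),P.round(1),np.hypot(*d[:2]).round(1),np.degrees(np.arctan2(d[1],d[0])).round(1))
E
```

```text
cam [582.  86. 373.]
win (262.1206970214844, 156.48965454101562) (107.67632293701172, 110.51283264160156)
[516.67978605  56.99940626  82.        ] [ 14.22580463 -44.49781151   0.        ]
[518.02950833  57.59124956  88.        ] [ 13.93236709 -43.5799493    0.        ]
[259  52  27  23 300] [272.5  64.1] [591.4  72.3  72. ] 75.3 11.4
[175 174  19  24 164] [183.8 185.2] [466.6 116.3  72. ] 77.9 130.8
[318 193  20  20 103] [328.  202.1] [491.6 -16.6  72. ] 78.4 -109.4
```

```bash
python3 -m handwheel '{"steps":[17,2,-30,0,0,-0.06, 17,2,-30,0,0,-0.057, 17,2,-30,0,0,0, 17,2,-30,0,0,0, 0,0,-7,0,0,0, 0,0,-5,0,0,0, 0,0,0,0,0,0]}'
python3 -c "
from h import *
s=ctrl.sense();print(s['q'],s['ee_pos'])
cv2.imwrite('pics/w2.png',cv2.resize(np.hstack([vision.snapshot('wrist')[:, :],vision.snapshot('top')]),(800,300)))"
```

```text
time: 3.02
ee_pos: [572.9, 67.7, 119.2]
eef_rot: [0.0, 0.995, 0.096, 0.0]
force: [0.6, -1.2, -0.8]
opening: 0.003
gripper_force: 0.0
[-8.53848502e-02  5.53869141e-01  1.49977076e+00 -3.17005070e-05
  1.08694654e+00  1.29299341e+00] [572.89976415  67.68239748 119.18220639]
```

View pics/w2.png

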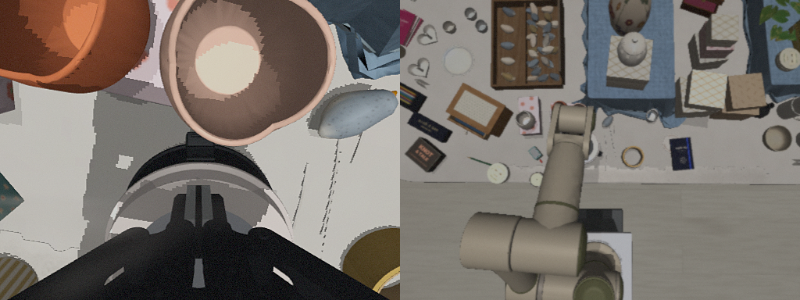

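The fingers are just above the rim beside the far clip, centred on it. The heart pot's near edge is at full-resolution pixel (256,186) or so. I'll check its clearance from the gripper body.

```bash
python3 - <<'E'
from h import *
for z in (60,80,100,120,140): print(z,ray("wrist",270,186,z).round(),ray("top",229.5,155,z).round())
E
```

```text
60 [594.  64.  60.] [624.  68.  60.]
80 [601.  66.  80.] [621.  67.  80.]
100 [607.  68. 100.] [617.  66. 100.]
120 [614.  71. 120.] [613.  64. 120.]
140 [620.  73. 140.] [609.  63. 140.]
```

```bash
python3 -m handwheel '{"steps":[0,0,-4,0,0,0, 0,0,-4,0,0,0, 0,0,-3,0,0,0, 0,0,0,0,0,0]}'
```

```text
time: 3.62
ee_pos: [572.9, 68.0, 107.0]
eef_rot: [-0.0, 0.995, 0.096, -0.0]
force: [0.2, 0.2, -1.0]
opening: -0.0
gripper_force: 0.0
```

```bash
for i in 1 2 3; do python3 -m handwheel '{"steps":[0,0,-2,0,0,0, 0,0,-1,0,0,0, 0,0,0,0,0,0]}' | grep -E "ee_pos|force:"; done
```

```text
ee_pos: [573.0, 67.9, 104.8]
force: [-2.7, -0.8, 5.3]
gripper_force: 2.5
ee_pos: [572.9, 68.0, 101.0]
force: [0.4, -0.6, 1.2]
gripper_force: 0.0
ee_pos: [573.0, 68.0, 98.4]
force: [-0.7, 0.3, 1.1]
gripper_force: 1.0
```

```bash
for i in 1 2 3; do python3 -m handwheel '{"steps":[0,0,-1,0,0,0, 0,0,0,0,0,0]}' | grep -E "ee_pos|force:"; done
```

```text
ee_pos: [573.1, 68.0, 98.1]
force: [-4.0, 0.3, 8.3]
gripper_force: 4.3
ee_pos: [573.2, 68.0, 98.0]
force: [-6.4, 0.6, 15.7]
gripper_force: 7.6
ee_pos: [573.2, 68.0, 97.8]
force: [-10.5, 0.9, 23.6]
gripper_force: 11.0
```

```bash
python3 -m handwheel '{"steps":[0,0,15,0,0,0, 0,0,17,0,0,0, -13,-11,0,0,0,0.175, -13,-11,0,0,0,0.175, -13,-11,0,0,0,0.175, -13,-11,0,0,0,0.175, -12,-11,0,0,0,0.175, -11,-10,0,0,0,0.172]}'
python3 -m handwheel '{"steps":[0,0,0,0,0,0, 0,0,0,0,0,0]}'
python3 -c "
from h import *
cv2.imwrite('pics/w3.png',vision.snapshot('wrist'))"
```

```text
time: 6.5
ee_pos: [497.9, 2.6, 127.9]
eef_rot: [0.0, 0.812, 0.583, 0.0]
force: [0.2, 0.2, 0.2]
opening: -0.001
gripper_force: 0.0
time: 6.75
ee_pos: [498.5, 3.2, 127.7]
eef_rot: [0.0, 0.815, 0.58, 0.0]
force: [0.4, 0.3, 0.3]
opening: -0.001
gripper_force: 0.0
```

View pics/w3.png

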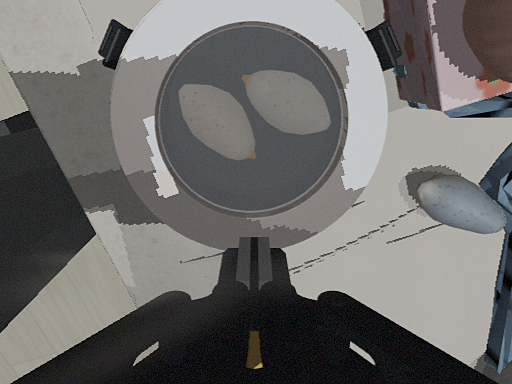

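The fingertips are in line with the near rim, and the far clip at (388,45) is over the lid's edge. Pressing here.

```bash
python3 -m handwheel '{"steps":[0,0,-10,0,0,0, 0,0,-6,0,0,0, 0,0,-3,0,0,0, 0,0,0,0,0,0]}' | grep -E "ee_pos|force:"; for i in 1 2 3 4; do python3 -m handwheel '{"steps":[0,0,-1,0,0,0, 0,0,-1,0,0,0, 0,0,0,0,0,0]}' | grep -E "ee_pos|force:"; done
```

```text
ee_pos: [498.0, 3.0, 108.0]
force: [-0.1, 0.3, 0.4]
gripper_force: 0.0
ee_pos: [498.1, 3.0, 106.3]
force: [0.7, -0.3, -0.0]
gripper_force: 0.0
ee_pos: [498.2, 3.0, 104.4]
force: [0.9, 0.6, 2.4]
gripper_force: 1.5
ee_pos: [497.9, 3.0, 102.0]
force: [0.2, -0.0, 0.7]
gripper_force: 0.3
ee_pos: [497.8, 2.8, 100.3]
force: [-2.3, -0.6, 4.4]
gripper_force: 2.0
```

```bash
for i in 1 2 3 4; do python3 -m handwheel '{"steps":[0,0,-1,0,0,0, 0,0,0,0,0,0]}' | grep -E "ee_pos|force:"; done
```

```text
ee_pos: [497.7, 2.7, 99.6]
force: [-5.0, -1.1, 7.8]
gripper_force: 4.2
ee_pos: [497.6, 2.6, 99.0]
force: [-8.1, -2.5, 14.1]
gripper_force: 6.9
ee_pos: [497.8, 2.4, 98.2]
force: [-6.9, -4.4, 12.3]
gripper_force: 6.0
ee_pos: [498.2, 2.7, 97.0]
force: [-4.4, -2.1, 11.7]
gripper_force: 6.0
```

```bash
for i in 1 2; do python3 -m handwheel '{"steps":[0,0,-1,0,0,0, 0,0,0,0,0,0]}' | grep -E "ee_pos|force:"; done
```

```text
ee_pos: [498.2, 2.7, 96.9]
force: [-9.9, -1.8, 22.4]
gripper_force: 11.4
ee_pos: [498.3, 2.7, 96.9]
force: [-12.3, -0.1, 34.0]
gripper_force: 16.8
```

```bash
python3 -m handwheel '{"steps":[0,0,17,0,0,0, 0,0,18,0,0,0, -3,16,0,0,0,0.175, -3,16,0,0,0,0.175, -3,16,0,0,0,0.175, -3,16,0,0,0,0.175, -3,16,0,0,0,0.175, -3,17,0,0,0,0.172]}'
python3 -m handwheel '{"steps":[0,0,0,0,0,0, 0,0,0,0,0,0]}'
python3 -c "
from h import *
cv2.imwrite('pics/w4.png',vision.snapshot('wrist'))"
```

```text
time: 11.3
ee_pos: [479.8, 100.5, 128.9]
eef_rot: [-0.0, 0.412, 0.911, -0.0]
force: [-0.1, -0.0, 0.2]
opening: 0.002
gripper_force: 0.0
time: 11.55
ee_pos: [480.1, 99.5, 129.1]
eef_rot: [-0.0, 0.416, 0.909, -0.0]
force: [0.5, -0.0, -0.2]
opening: 0.002
gripper_force: 0.0
```

View pics/w4.png

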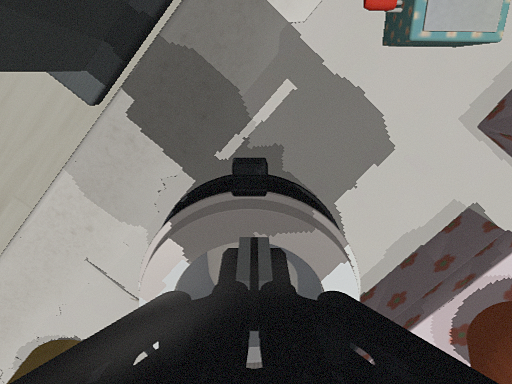

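The fingers are in line with the third clip, which is at (250,175). Pressing it.

```bash
python3 -m handwheel '{"steps":[0,0,-10,0,0,0, 0,0,-8,0,0,0, 0,0,-5,0,0,0, 0,0,0,0,0,0]}' | grep -E "ee_pos|force:"; for i in 1 2 3 4 5; do python3 -m handwheel '{"steps":[0,0,-1,0,0,0, 0,0,-1,0,0,0, 0,0,0,0,0,0]}' | grep -E "ee_pos|force:"; done
```

```text
ee_pos: [479.9, 99.9, 105.8]
force: [-0.2, -0.3, -0.1]
gripper_force: 0.0
ee_pos: [480.1, 100.0, 104.3]
force: [-1.6, -0.5, 0.7]
gripper_force: 0.0
ee_pos: [480.0, 100.0, 102.2]
force: [0.6, 0.1, 0.3]
gripper_force: 0.0
ee_pos: [480.0, 100.0, 100.2]
force: [-0.5, 0.4, -0.1]
gripper_force: 0.0
ee_pos: [480.0, 100.0, 98.2]
force: [-0.5, 0.1, -0.6]
gripper_force: 0.0
ee_pos: [480.1, 100.0, 97.0]
force: [-2.8, 0.0, 9.8]
gripper_force: 4.5
```

```bash
for i in 1 2; do python3 -m handwheel '{"steps":[0,0,-1,0,0,0, 0,0,0,0,0,0]}' | grep -E "ee_pos|force:"; done
python3 -m handwheel '{"steps":[0,0,20,0,0,0, 0,0,35,0,0,0, 0,0,40,0,0,0, -9,-45,20,0,0,0, -9,-45,0,0,0,0, -9,-45,0,0,0,0, -9,-45,0,0,0,0, 0,0,0,0,0,0]}'
python3 -c "
from h import *
a=vision.snapshot('wrist')
b=vision.snapshot('side'); b=cv2.resize(b[170:240,220:310],(512,398),interpolation=cv2.INTER_CUBIC)[:384]
np.savez('w5.npz',**{k:v for k,v in vision.camera_info('wrist').items() if k in('camera_matrix','camera_from_world')}); cv2.imwrite('pics/w5f.png',a)
cv2.imwrite('pics/w5.png',cv2.resize(np.hstack([a,b]),(800,300)))"
```

```text
ee_pos: [480.2, 100.0, 96.9]
force: [-7.3, -0.4, 20.2]
gripper_force: 10.0
ee_pos: [480.2, 100.0, 96.8]
force: [-12.3, -0.6, 31.3]
gripper_force: 15.5
time: 15.48
ee_pos: [443.6, -82.2, 209.3]
eef_rot: [0.0, 0.416, 0.909, -0.0]
force: [-0.3, 0.6, -0.4]
opening: 0.002
gripper_force: 0.0
```

View pics/w5.png

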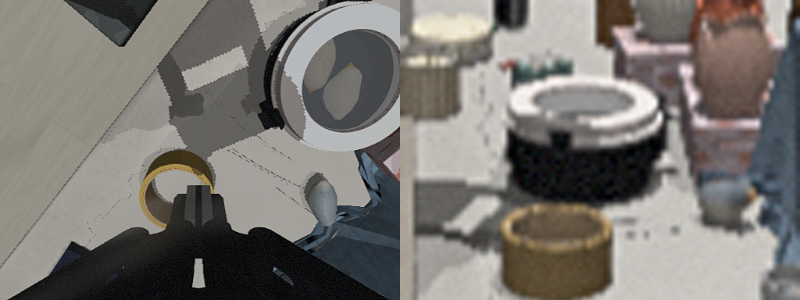

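The lid looks seated, but the third clip gave no travel. I'll re-press at the first clip to check that it's home.

```bash
python3 -m handwheel '{"steps":[21,25,0,0,0,0.175, 21,25,0,0,0,0.175, 21,25,0,0,0,0.175, 22,24,0,0,0,0.175, 22,24,0,0,0,0.175, 22,25,0,0,0,0.172, 0,0,0,0,0,0, 0,0,0,0,0,0]}'
python3 -c "
from h import *
print(ctrl.sense()['q'])"
```

```text
time: 16.58
ee_pos: [572.5, 68.6, 209.1]
eef_rot: [-0.0, -0.096, 0.995, -0.0]
force: [-0.4, -0.3, 0.0]
opening: -0.001
gripper_force: 0.0
[-8.38401769e-02  4.59210559e-01  1.39708083e+00 -1.52181422e-04
  1.28601231e+00 -1.84625773e+00]
```

```bash
python3 -m handwheel '{"steps":[0,0,-40,0,0,0, 0,0,-40,0,0,0, 0,0,-18,0,0,0, 0,0,-5,0,0,0, 0,0,0,0,0,0, 0,0,0,0,0,0]}'| grep -E "ee_pos|force:"; for i in 1 2 3 4 5; do python3 -m handwheel '{"steps":[0,0,-1,0,0,0, 0,0,-1,0,0,0, 0,0,0,0,0,0]}' | grep -E "ee_pos|force:"; done
```

```text
ee_pos: [573.5, 67.9, 107.4]
force: [0.5, -0.3, -0.4]
gripper_force: 0.0
ee_pos: [573.0, 68.0, 104.3]
force: [-0.3, -0.2, -0.5]
gripper_force: 0.0
ee_pos: [573.0, 68.0, 102.2]
force: [0.1, 0.2, 0.4]
gripper_force: 0.0
ee_pos: [573.0, 68.0, 100.2]
force: [-0.6, -0.2, -0.0]
gripper_force: 0.0
ee_pos: [573.0, 68.0, 98.2]
force: [-0.2, -0.3, -0.5]
gripper_force: 0.0
ee_pos: [573.1, 68.0, 97.1]
force: [-2.7, 0.7, 7.1]
gripper_force: 3.4
```

```bash
python3 -m handwheel '{"steps":[0,0,-1,0,0,0, 0,0,-1,0,0,0, 0,0,0,0,0,0]}'| grep -E "ee_pos|force:"; python3 -m handwheel '{"steps":[0,0,15,0,0,0, 0,0,30,0,0,0, -13,-11,0,0,0,-0.175, -13,-11,0,0,0,-0.175, -13,-11,0,0,0,-0.175, -13,-11,0,0,0,-0.175, -12,-11,0,0,0,-0.175, -11,-10,0,0,0,-0.175]}'| grep -E "ee_pos|force:"
python3 -m handwheel '{"steps":[0,0,0,0,0,-0.175, 0,0,0,0,0,-0.175, 0,0,0,0,0,-0.175, 0,0,0,0,0,-0.175, 0,0,0,0,0,-0.175, 0,0,0,0,0,-0.169, 0,0,0,0,0,0, 0,0,0,0,0,0]}'
```

```text
ee_pos: [573.2, 68.0, 96.9]
force: [-10.5, -0.2, 23.6]
gripper_force: 11.5
ee_pos: [497.7, 2.6, 139.6]
force: [0.1, -0.4, -0.5]
gripper_force: 0.0
time: 21.58
ee_pos: [498.1, 3.0, 139.4]
eef_rot: [0.0, 0.813, 0.582, 0.0]
force: [0.5, 0.3, -0.6]
opening: -0.002
gripper_force: 0.0
```

```bash
python3 -m handwheel '{"steps":[0,0,-20,0,0,0, 0,0,-13,0,0,0, 0,0,0,0,0,0]}'| grep -E "ee_pos|force:"; for i in 1 2 3 4 5; do python3 -m handwheel '{"steps":[0,0,-1,0,0,0, 0,0,-1,0,0,0, 0,0,0,0,0,0]}' | grep -E "ee_pos|force:"; done
```

```text
ee_pos: [497.6, 3.1, 105.6]
force: [-0.3, 0.1, 0.3]
gripper_force: 0.0
ee_pos: [498.1, 3.0, 104.5]
force: [-0.2, -0.2, 0.2]
gripper_force: 0.0
ee_pos: [498.0, 3.0, 102.2]
force: [0.7, 0.2, -0.1]
gripper_force: 0.0
ee_pos: [498.0, 3.0, 100.2]
force: [-0.7, -0.1, -0.2]
gripper_force: 0.0
ee_pos: [498.0, 3.0, 98.2]
force: [-0.2, 0.3, -0.0]
gripper_force: 0.0
ee_pos: [498.1, 3.0, 97.1]
force: [-3.1, -0.1, 8.9]
gripper_force: 4.4
```

All three sides now meet the finger at the home height of about 78 mm. I'll retreat and take a last look.

```bash
python3 -m handwheel '{"steps":[0,0,15,0,0,0, 0,0,35,0,0,0, 0,0,45,0,0,0, -15,-15,50,0,0,0, -15,-15,10,0,0,0, 0,0,0,0,0,0, 0,0,0,0,0,0]}'
python3 -c "
from h import *
cv2.imwrite('pics/w6.png',vision.snapshot('wrist'))"
```

```text
time: 24.7
ee_pos: [468.1, -26.7, 250.9]
eef_rot: [-0.0, 0.814, 0.581, -0.0]
force: [0.4, -1.0, 0.6]
opening: -0.001
gripper_force: 0.0
```

View pics/w6.png

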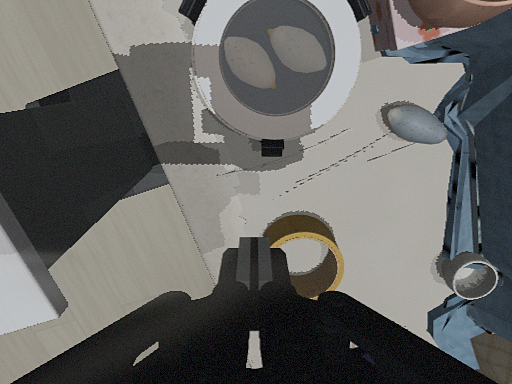

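The lid is concentric in the tub, the clips at (272,148), (190,8) and (360,8) are upright over its edge, and the bystanders in view (tape roll and bird) look undisturbed.

```bash
python3 -c "
from h import *
print(ctrl.close_job())"
```

```text
the job is handed in; nothing more can be done
None
```

The lid is pressed home: the rim met the fingertips at about 78 mm beside all three clips (the fully home height), the hand is clear, and the job is handed in; the third side was already down when I pressed it, so I never felt that clip snap separately.

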